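Line up two shaft clamps on the fence

ROBOT

A 6-joint arm with a two-finger parallel gripper is mounted at the origin on a cart in front of the work surface, level with it; the furniture and walls round the work are solid. World frame = base frame: x ahead of the robot, y to its left, z up, the work surface at z = 0. Lengths are in m, angles in degrees, forces in N, time in s.
With the tool pointing down it reaches from about 0.35 to 0.875 m from the base axis. Payload 4.2 kg.
Tool frame: the origin (TCP) lies where the fingers leave the gripper's body, on its centre line; the fingertips stand 70 mm ahead of it and the grasp point (between the pads) lies 51 mm ahead of it; z points along the fingers, y is the direction in which the jaws open and shut (so a half turn about z gives the same grasp; the last joint's range is limited). The gripper opens to 87 mm and grips with 3 to 60 N. Pads are 19 mm wide; open, the fingers measure 117 mm over their backs; the gripper's body (75 mm by 190 mm) begins 51 mm behind the grasp point.
Start: joints at [79.962, 22.042, 0.453, 0, -68.411, -14.817], TCP at [0.263, 0.567, 0.292] pointing down, gripper open.
Joint ranges: [-179.83, 179.83], [-69.29, 118.12], [-61.27, 80.66], [-181.25, 117.63], [-171.15, -9.14], [-177.46, 177.46]. Speed limits (degrees/s): [159.86, 159.86, 180, 180, 180, 180].

INTERFACE

Orientations are given as a 3x3 rotation matrix whose columns are the frame's x, y, z axes.
In Python, from station import sense, cams, job gives the robot as it stands. The module is installed in compiled form; this text tells all that it offers.
- The arm moves only by the shell command python3 -m handwheel 'ROWS'. ROWS is JSON, a list of rows, each a list of 5 numbers: the shift along the tool's x, y, z in cm, then the turn about the tool's z in degrees, then the opening, from 0 (shut) to 1 (fully open). A call has 1 to 10 rows; each row shifts and turns the commanded pose from where the row before left it, along the tool's axes as they then stand; what a row does not reach is not made up. A row lasts 1/8 s, in which the tool goes at most 62.5 mm and 10.7 degrees, less where a joint would pass 70% of its speed; a pose out of reach is approached as far as the arm can. A call with a gripper value outside its range is refused whole. The fingers move at their own pace and stop on an object; the grip force is fixed at half the most. Time passes only in rows, so rows that do not move let the fingers close. It gives the time, the measured TCP pose, the force and the opening at its end, in the units of the state.
- sense(): the state, without advancing time (a new reading comes with each control period).
- cams.capture(name): name is "scene" or "top"; returns the picture (400x640x3 uint8, red, green, blue); there is no depth.
- cams.camera_params(name): a dict with "fx", "fy", "cx", "cy" (pixels), "origin" and "rotation" of the camera in the world. Camera axes: x right, y down, z forward; pixel columns grow to the right and rows downward; lengths in m; the calibration is good to about 2 mm. A picture is of the moment at which its call begins. camera_params takes no time and is no camera call.
- job.finish_job(): hands the job in, once; it reports no verdict.
The state is a dict: "time_s": time; "joints": joint angles; "joint_velocities": joint speeds; "effort": joint torques, N m; "tcp_pos": TCP position; "ee_rot": TCP orientation; "wrist_force": force on the tool from outside, world axes, zero at the start; "moment": the same for the moment, N m; "gripper_width": opening from 0.0 (shut) to 1.0 (fully open).
Only numpy, scipy, OpenCV 4.12 (cv2) and the standard library are available. Lean on these libraries where they do the work, as an engineer would, in place of code of your own. Each camera call takes 0.05 s, during which the arm holds its last target. There are 200 camera calls.

TASK

Get the two split shaft clamps ready for their shaft: push both along the cabinet top until each sits flat against the long face of the alignment fence with its bore running along the fence, and also push the one farther from the robot up against the fence's end stop, leaving the nearer one well short of it. Only push them with the fingers: do not lift, carry or tip them, and leave the nut, bush, bored block, ball bearing and pulley round the fence where they lie.

Things in the scene. Friction and masses are not known exactly. Their poses are not given: they have to be found in the camera images.
- fence: Fixed dark steel L on the cabinet top: bar 300 long, 18 wide, 20 high (screw heads to 23), running away from the robot; at its far end a cross bar, the end stop, 14 thick and high, reaching 64 to the left. Origin: on the surface under the bar's working face at mid-length; +x along the bar to the stop, +y square out of that face to the clamps' side. Working face: y = 0; stop face: x = +136, y 0 to 64.
- far_clamp: Split aluminium shaft clamp farther from the robot: loose grey block 46 (x) by 56 (y) by 50 high, four black screw heads on top (to 55), bore along its x; about 0.26 kg. Origin: centre of its underside. Starts 25 or more off the fence's face and stop, turned up to 17 degrees from the fence. Its origin ends 28 from the working face and 23 from the stop's face.
- near_clamp: The same kind of clamp (same size, mass, frame and start), nearer to the robot, beside the nearer half of the bar. It ends with its origin 28 from the working face, anywhere along the nearer two thirds of the bar.
- nut: Bystander: large steel hex nut lying flat, 30 x 34, 14 high, left of the fence between the clamps. Origin: centre of its underside.
- bush: Bystander: brass flange bush standing on its flange, 38 across, 34 high, left of the end stop. Origin: centre of its underside.
- block: Bystander: bored steel block 45 x 52 x 43 high in one piece (one black screw on top, no split), right of the fence's far half. Origin: centre of its underside.
- bearing: Bystander: steel ball bearing lying flat, 52 across, 15 high, right of the end of the fence. Origin: centre of its underside.
- pulley: Bystander: black toothed belt pulley lying flat, 66 across, 26 high, right of the fence's near half, below the machine's side frame. Origin: centre of its underside.

How it is judged (in metres and radians):
At the end, for the whole second after the job is handed in: Both clamps rest on the cabinet top against the fence's face (origin 28 mm from it, within 3), bores along it within 3.4 degrees; the far clamp also against the end stop (origin 23 mm from its face, within 3); the near clamp's origin beside the bar, at least 86 mm short of the stop's face (y of far_clamp in the frame of fence between 0.025 and 0.031 m and x of far_clamp in the frame of fence between 0.11 and 0.116 m and angle between the x axis of each of far_clamp, near_clamp and the x axis of fence, either way round below 0.06 rad and y of near_clamp in the frame of fence between 0.025 and 0.031 m and x of near_clamp in the frame of fence between -0.15 and 0.05 m and linear speed of each of far_clamp, near_clamp below 0.01 m/s); the robot touches nothing.
It fails at once if a clamp is lifted or tipped (height (world z) of any of far_clamp, near_clamp above 0.008 m or angle between any of far_clamp, near_clamp's own z axis and vertical above 0.2 rad).
It fails at once if the nut, bush, bored block, ball bearing or pulley is moved by more than 15 mm (distance of any of nut, bush, block, bearing, pulley from where it was at the start of the episode above 0.015 m).
It also fails if it takes over 58 s, if anything falls off the work surface, if the arm or the gripper's body presses on something with over 40 N, if the wrist force passes 120 N, or if a joint passes its speed limit or range.

## Working session

There is one attempt and no reset: what is moved stays moved. The work goes in short steps, Python scripts to look and compute and a shell command to move; the robot and the scene stay as the last step left them, time stands still between calls to the robot, and variables do not carry over. Pictures are saved under pics/ and viewed, about 8 in all and at most 12, crops included, and the job is handed in when it is done.

```bash
mkdir -p pics
python3 - <<'E'
from station import sense,cams
import cv2,numpy as np
np.set_printoptions(precision=4,suppress=True)
for n in("top","scene"):
    im=cams.capture(n);cv2.imwrite(f"pics/{n}0.png",im[:,:,::-1]);p=cams.camera_params(n);print(n,p)
s=sense();print(s['time_s'],s['tcp_pos'],s['ee_rot'],s['wrist_force'],s['gripper_width'])
E
```

```text
top {'fx': 500.86914609453606, 'fy': 500.86914609453606, 'cx': 328.51360045325106, 'cy': 204.26413787128388, 'origin': array([0.532 , 0.0258, 0.8684]), 'rotation': array([[ 0.0259, -0.9943,  0.1036],
       [-0.9994, -0.028 , -0.0182],
       [ 0.021 , -0.1031, -0.9945]])}
scene {'fx': 480.0706851929332, 'fy': 480.0706851929332, 'cx': 316.62903140716554, 'cy': 207.41759307890263, 'origin': array([0.0322, 0.5026, 0.4433]), 'rotation': array([[-0.6476, -0.3794,  0.6608],
       [-0.7619,  0.3128, -0.5671],
       [ 0.0085, -0.8707, -0.4917]])}
0.1 [0.2625 0.5668 0.2913] [[ 0.9073 -0.4205 -0.0007]
 [-0.4205 -0.9073 -0.0019]
 [ 0.0001  0.002  -1.    ]] [-0.3567 -0.071  -0.845 ] 1.0013664862497729
```

View pics/top0.png

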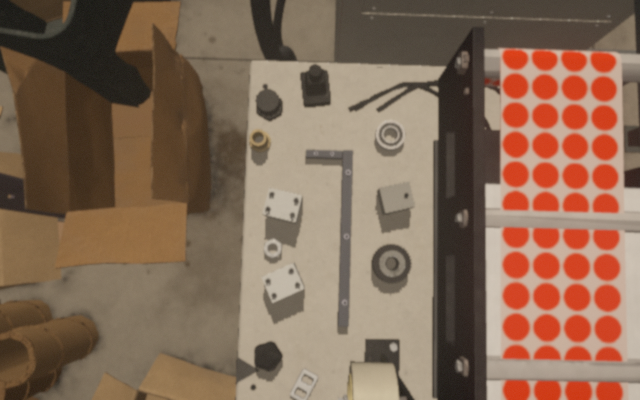

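View pics/scene0.png

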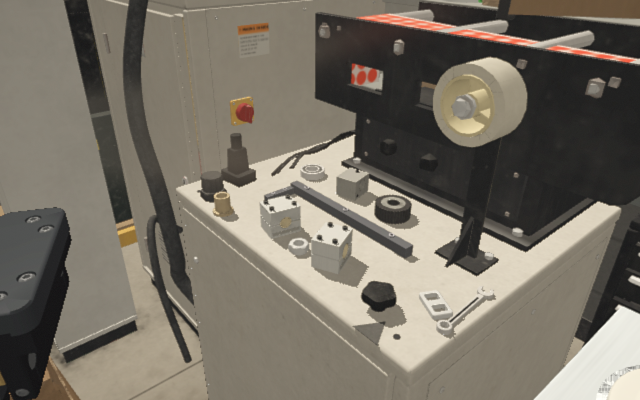

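The top view shows the fence bar from (343,333) to (348,150), with the stop reaching left to (307,155). The far clamp is at about (282,205) and the near clamp at (284,283), with the nut between them at (273,248) and the bush at (259,139). The scene view agrees: the bar is right of both clamps, and the tall machine frame and roller are further right.

```bash
cat > h.py <<'E'
import cv2,numpy as np
from station import sense,cams
np.set_printoptions(precision=4,suppress=True)
def ray(n,px,z):
    p=cams.camera_params(n);u,v=px
    d=p['rotation']@np.array([(u-p['cx'])/p['fx'],(v-p['cy'])/p['fy'],1])
    return p['origin']+d*(z-p['origin'][2])/d[2]
def crop(im,x0,y0,x1,y1,f,name):
    cv2.imwrite(name,cv2.resize(im[y0:y1,x0:x1,::-1],None,fx=f,fy=f,interpolation=cv2.INTER_CUBIC))
E
python3 - <<'E'
from h import *
im=cv2.imread("pics/top0.png")[:,:,::-1]
crop(im,240,120,420,345,2.6,"pics/c1.png")
g=cv2.cvtColor(im,cv2.COLOR_RGB2GRAY)
# tops of the clamps: bright; 
hsv=cv2.cvtColor(im,cv2.COLOR_RGB2HSV)
for p in [(282,205),(284,283),(250,220),(345,200),(347,172),(268,195),(300,240)]: print(p,im[p[1],p[0]],hsv[p[1],p[0]])
E
```

```text
(282, 205) [191 181 166] [ 18  33 191]
(284, 283) [193 183 169] [ 18  32 193]
(250, 220) [182 168 146] [ 18  50 182]
(345, 200) [108 101  95] [ 14  31 108]
(347, 172) [127 118 113] [ 11  28 127]
(268, 195) [176 166 150] [ 18  38 176]
(300, 240) [182 167 147] [ 17  49 182]
```

View pics/c1.png

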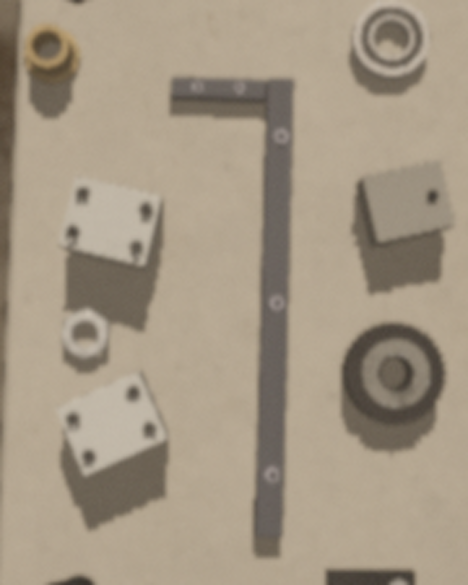

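The enlarged crop resolves four dark screws on each clamp and three light screws along the bar at crop (281,136), (277,302) and (272,475). It also shows two screws on the stop. I'll use these as measuring points.

```bash
cat >> h.py <<'E'
def cen(g,x,y,sign,r=4):
    x,y=int(round(x)),int(round(y))
    w=sign*g[y-r:y+r+1,x-r:x+r+1].astype(float)
    w=np.clip(w-np.percentile(w,60),0,None);w[w<0.35*w.max()]=0
    Y,X=np.mgrid[y-r:y+r+1,x-r:x+r+1]
    return np.array([(w*X).sum(),(w*Y).sum()])/w.sum()
def clamp(g,pts,z=.055):
    P=np.array([ray('top',cen(g,x,y,-1,3),z)[:2] for x,y in pts])
    r=cv2.minAreaRect(P.astype(np.float32)*1000)
    return P
E
python3 - <<'E'
from h import *
im=cv2.imread("pics/top0.png")[:,:,::-1]
g=cv2.cvtColor(im,cv2.COLOR_RGB2GRAY)
c=lambda x,y:(240+x/2.6,120+y/2.6)
F=np.array([ray('top',cen(g,*c(*p),1,3),.023)[:2] for p in[(272,475),(277,302),(281,136)]]);print(F)
d=F[2]-F[0];d/=np.hypot(*d);n=np.array([-d[1],d[0]]);ang=np.degrees(np.arctan2(d[1],d[0]));print("fence ang",ang,"spacing",np.linalg.norm(F[1:]-F[:-1],axis=1))
R=np.array([d,n])
# stop: near top edge and screw
for p in[(197,87),(240,87)]: print('stopscrew',R@(ray('top',cen(g,*c(*p),1,2),.017)[:2]-F[1]))
# bar ends / stop edges along lines at z .02
# profile across bar (both edges) at a few rows, along stop
for p in[(170,78),(170,100),(293,80),(266,100),(255,500),(280,500),(253,535),(280,538)]: print('edge',p,R@(ray('top',c(*p),.02 if p[0]>250 else .014)[:2]-F[1]))
for nm,pts in dict(far=[(82,195),(146,211),(136,249),(72,234)],near=[(133,394),(149,430),(89,458),(72,420)]).items():
    P=clamp(g,[c(*p) for p in pts]);m=P.mean(0)
    e=(P-m)@R.T
    print(nm,'world',m,'fence',R@(m-F[1]),'\n',e*1000)
for nm,p,z in[('nut',(85,334),.014),('bush',(50,48),.034),('block',(405,203),.043)]: print(nm,ray('top',c(*p),z)[:2],R@(ray('top',c(*p),z)[:2]-F[1]))
E
```

```text
[[ 0.4584 -0.0186]
 [ 0.5675 -0.0192]
 [ 0.6779 -0.0224]]
fence ang -0.9844694990170646 spacing [0.1091 0.1104]
stopscrew [0.141  0.0588]
stopscrew [0.1422 0.0274]
edge (170, 78) [0.1456 0.0744]
edge (170, 100) [0.1307 0.0737]
edge (293, 80) [ 0.1469 -0.0073]
edge (266, 100) [0.1326 0.0101]
edge (255, 500) [-0.1278  0.0067]
edge (280, 500) [-0.1272 -0.0094]
edge (253, 535) [-0.1499  0.007 ]
edge (280, 538) [-0.151  -0.0103]
far world [0.6137 0.0872] fence [0.0444 0.1072] 
 [[ 16.3128  17.8866]
 [  7.758  -22.777 ]
 [-16.11   -17.5841]
 [ -7.9609  22.4745]]
near world [0.4879 0.0818] fence [-0.0814  0.0996] 
 [[ 19.9714 -12.6782]
 [ -2.0087 -23.6219]
 [-20.2078  12.5902]
 [  2.2451  23.7099]]
nut [0.543  0.1028] [-0.0266  0.1216]
bush [0.7276 0.1307] [0.1575 0.1527]
block [ 0.6315 -0.1009] [ 0.0653 -0.0806]
```

Run:
```python
from h import *
def r(n,px):
    p=cams.camera_params(n);d=p['rotation']@np.array([(px[0]-p['cx'])/p['fx'],(px[1]-p['cy'])/p['fy'],1]);return p['origin'],d/np.linalg.norm(d)
# roller: top view left edge ~ (348,370..), scene: left end face centre (464,107) ; face radius ~ 45px
o,d=r('scene',(464,107))
for t in np.arange(.4,.8,.05):
    P=o+d*t;p=cams.camera_params('top');q=p['rotation'].T@(P-p['origin']);print(t,P,p['fx']*q[0]/q[2]+p['cx'],p['fy']*q[1]/q[2]+p['cy'])
R=np.array([[.9998,-.0172],[.0172,.9998]]);F=np.array([.5679,-.0201]) # mean screw
O=F+R[1]*.009-R[0]*.000
for nm,t in dict(far=(.046,.155),near=(-.080,.152),farend=(.046,.0655)).items(): print(nm,O+R.T@np.array(t))
s=sense();print(s['joints'])
```

```text
0.4 [0.2352 0.1777 0.3283] 158.62706901717914 548.9073685579581
0.45 [0.2605 0.137  0.3139] 203.72694952086943 515.4997970297895
0.5 [0.2859 0.0964 0.2995] 245.86902885592434 484.2832058989902
0.55 [0.3113 0.0558 0.2851] 285.33504220998174 455.04890085577733
0.6 [0.3367 0.0152 0.2707] 322.37204491770916 427.6138765646124
0.6499999999999999 [ 0.362  -0.0254  0.2563] 357.197589246574 401.8169819790767
0.7 [ 0.3874 -0.066   0.242 ] 390.0040007557928 377.51575264462014
0.75 [ 0.4128 -0.1066  0.2276] 420.9619317996904 354.5837784539458
far [0.6167 0.1431]
near [0.4907 0.1422]
farend [0.6152 0.0536]
[ 79.9606  22.0883   0.3878  -0.0243 -68.4119 -14.8179]
```

```bash
python3 -m handwheel '[[0,0,0,-8,1],[0,0,0,-8,1],[0,0,0,-8,1],[3,3,0,0,1],[4,4,0,0,1],[4,4,0,0,1],[4,4,0,0,1],[4,4,0,0,1],[4,4,0,0,1],[4,4,0,0,1]]'; python3 -m handwheel '[[4,4,0,0,1],[3,4,0,0,1],[1.5,1.5,0,0,1],[0,0,0,0,1],[0,0,0,0,1]]'
```

```text
time_s: 1.35
tcp_pos: [0.5295, 0.2916, 0.2919]
ee_rot: [[1.0, -0.015, -0.001], [-0.015, -1.0, -0.0], [-0.001, 0.0, -1.0]]
wrist_force: [0.6, 0.6, 0.3]
gripper_width: 1.005
time_s: 1.98
tcp_pos: [0.6116, 0.1977, 0.292]
ee_rot: [[1.0, -0.014, -0.001], [-0.014, -1.0, 0.0], [-0.001, -0.0, -1.0]]
wrist_force: [0.1, -0.9, -0.8]
gripper_width: 0.999
```

```bash
python3 -m handwheel '[[0.2,0,5,0,1],[0,0,5,0,1],[0,0,5,0,1],[0,0,3,0,1],[0,0,2,0,1],[0,0,0.8,0,1],[0,0,0,0,1]]'
python3 - <<'E'
from h import *
a=cams.capture('top')
crop(a,210,110,410,345,2.5,"pics/t2.png")
E
```

```text
time_s: 2.85
tcp_pos: [0.6139, 0.1977, 0.0843]
ee_rot: [[1.0, -0.013, -0.0], [-0.013, -1.0, -0.0], [-0.0, 0.0, -1.0]]
wrist_force: [-0.3, -0.6, -0.1]
gripper_width: 1.003
```

View pics/t2.png

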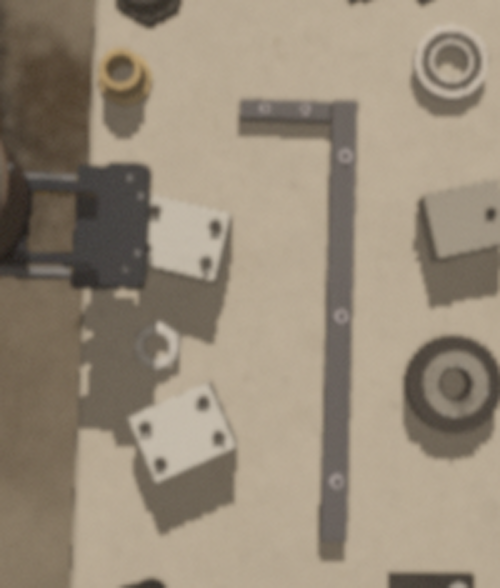

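The gripper (crop (75-150,165-290)) is clear to the left of the far clamp, and nothing has been disturbed. I'll push the far clamp now.

```bash
python3 -m handwheel '[[0,1,0,0,1],[0,1,0,0,1],[0,1,0,0,1],[0,1,0,0,1],[0,1,0,0,1],[0,1,0,0,1],[0,1,0,0,1],[0,1,0,0,1],[0,0,0,0,1]]'
python3 - <<'E'
from h import *
a=cams.capture('top')
crop(a,210,110,410,345,2.5,"pics/t3.png")
E
```

```text
time_s: 4.03
tcp_pos: [0.6126, 0.1155, 0.0839]
ee_rot: [[1.0, -0.016, -0.001], [-0.016, -1.0, -0.001], [-0.001, 0.001, -1.0]]
wrist_force: [-0.1, 0.1, 1.3]
gripper_width: 0.998
```

View pics/t3.png

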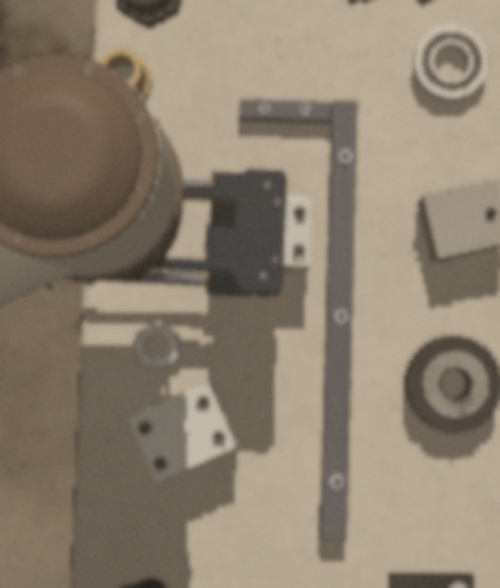

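The far clamp has squared up, with its visible screws at (299,214) and (299,251), and sits just short of the bar. Next I'll creep it in.

```bash
python3 -m handwheel '[[0,0.4,0,0,1],[0,0.4,0,0,1],[0,0.2,0,0,1],[0,0.2,0,0,1],[0,0,0,0,1]]';python3 -m handwheel '[[0,0.2,0,0,1],[0,0,0,0,1]]'
```

```text
time_s: 4.7
tcp_pos: [0.6128, 0.1047, 0.0842]
ee_rot: [[1.0, -0.015, -0.0], [-0.015, -1.0, -0.0], [-0.0, 0.0, -1.0]]
wrist_force: [-0.3, 1.6, -0.1]
gripper_width: 1.0
time_s: 4.95
tcp_pos: [0.6128, 0.1027, 0.0843]
ee_rot: [[1.0, -0.015, -0.0], [-0.015, -1.0, -0.0], [-0.0, 0.0, -1.0]]
wrist_force: [-0.2, 2.0, 0.6]
gripper_width: 0.992
```

```bash
python3 -m handwheel '[[0,0.2,0,0,1],[0,0,0,0,1]]';python3 -m handwheel '[[0,0.2,0,0,1],[0,0,0,0,1]]'
```

```text
time_s: 5.2
tcp_pos: [0.6132, 0.1013, 0.0846]
ee_rot: [[1.0, -0.015, 0.001], [-0.015, -1.0, 0.001], [0.001, -0.001, -1.0]]
wrist_force: [0.7, 3.8, 1.5]
gripper_width: 0.999
time_s: 5.45
tcp_pos: [0.6134, 0.1007, 0.0852]
ee_rot: [[1.0, -0.014, 0.003], [-0.014, -1.0, 0.002], [0.003, -0.002, -1.0]]
wrist_force: [-1.6, 8.3, 4.0]
gripper_width: 0.996
```

```bash
python3 -m handwheel '[[0,-1,0,0,1],[0,-1,0,0,1],[0,0,-4,0,0.6],[0,0,-4,0,0.17],[-2.1,4,0,0,0.17],[-2.2,4,0,0,0.17],[0,2.1,0,0,0.17],[0,0,0,0,0.17]]'
python3 - <<'E'
from h import *
a=cams.capture('top')
crop(a,210,110,410,345,2.5,"pics/t4.png")
E
```

```text
time_s: 6.45
tcp_pos: [0.5687, 0.0173, 0.1642]
ee_rot: [[1.0, -0.017, -0.0], [-0.017, -1.0, -0.0], [-0.0, 0.0, -1.0]]
wrist_force: [0.2, 0.8, 0.2]
gripper_width: 0.401
```

View pics/t4.png

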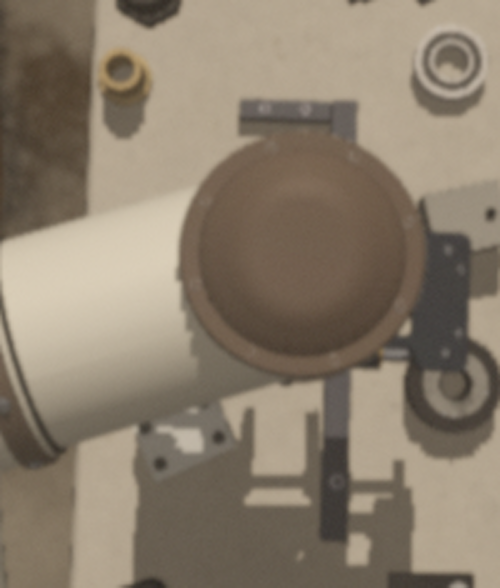

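The hand now hides the far clamp, and the bar and bystanders are in place. The forearm stays left of the roller. I'll let the fingers close, then descend behind the clamp.

```bash
python3 -m handwheel '[[0,-0.3,0,0,0.17],[0,0,0,0,0.17],[0,0,0,0,0.17],[0,0,2,0,0.17],[0,0,2,0,0.17],[0,0,2,0,0.17],[0,0,1.9,0,0.17],[0,0,0,0,0.17]]'
```

```text
time_s: 7.5
tcp_pos: [0.5677, 0.0214, 0.0839]
ee_rot: [[1.0, -0.015, -0.003], [-0.015, -1.0, -0.001], [-0.003, 0.001, -1.0]]
wrist_force: [-0.2, 0.2, 0.3]
gripper_width: 0.171
```

```bash
python3 -m handwheel '[[0.5,0,0,0,0.17],[0.7,0,0,0,0.17],[0.7,0,0,0,0.17],[0.7,0,0,0,0.17],[0.7,0,0,0,0.17],[0.7,0,0,0,0.17],[0.7,0,0,0,0.17],[0.7,0,0,0,0.17],[0,0,0,0,0.17]]'
```

```text
time_s: 8.62
tcp_pos: [0.624, 0.0207, 0.0852]
ee_rot: [[1.0, -0.015, 0.003], [-0.015, -1.0, 0.0], [0.003, -0.0, -1.0]]
wrist_force: [0.0, 0.5, 1.1]
gripper_width: 0.169
```

```bash
python3 -m handwheel '[[0.6,0,0,0,0.17],[0.6,0,0,0,0.17],[0.5,0,0,0,0.17],[0.3,0,0,0,0.17],[0.2,0,0,0,0.17],[0,0,0,0,0.17]]';python3 -m handwheel '[[0.2,0,0,0,0.17],[0,0,0,0,0.17]]';python3 -m handwheel '[[0.2,0,0,0,0.17],[0,0,0,0,0.17]]'
```

```text
time_s: 9.38
tcp_pos: [0.6444, 0.0203, 0.0851]
ee_rot: [[1.0, -0.015, -0.001], [-0.015, -1.0, -0.0], [-0.001, 0.0, -1.0]]
wrist_force: [-2.7, 0.9, -0.7]
gripper_width: 0.166
time_s: 9.62
tcp_pos: [0.6447, 0.0202, 0.0852]
ee_rot: [[1.0, -0.015, -0.005], [-0.015, -1.0, -0.001], [-0.005, 0.001, -1.0]]
wrist_force: [-6.9, 1.3, 4.0]
gripper_width: 0.169
time_s: 9.88
tcp_pos: [0.6451, 0.0201, 0.0853]
ee_rot: [[1.0, -0.015, -0.009], [-0.015, -1.0, -0.001], [-0.009, 0.001, -1.0]]
wrist_force: [-11.5, 3.1, 6.7]
gripper_width: 0.171
```

```bash
python3 -m handwheel '[[-1,0,0,0,0.17],[-1,0,0,0,0.17],[0,0,-4,0,0.17],[0,0,-4,0,0.17],[-3,-4,0,0,1],[-3,-4,0,0,1],[-3,-4,0,0,1],[-3,-4.6,0,0,1],[0,0,0,0,1],[0,0,0,0,1]]'
python3 - <<'E'
from h import *
a=cams.capture('top');cv2.imwrite('pics/full5.png',a[:,:,::-1])
crop(a,210,110,410,345,2.5,"pics/t5.png")
E
```

```text
time_s: 11.12
tcp_pos: [0.5113, 0.1886, 0.1656]
ee_rot: [[1.0, -0.014, 0.001], [-0.014, -1.0, 0.001], [0.001, -0.001, -1.0]]
wrist_force: [-0.5, -0.9, -0.2]
gripper_width: 0.768
```

View pics/t5.png

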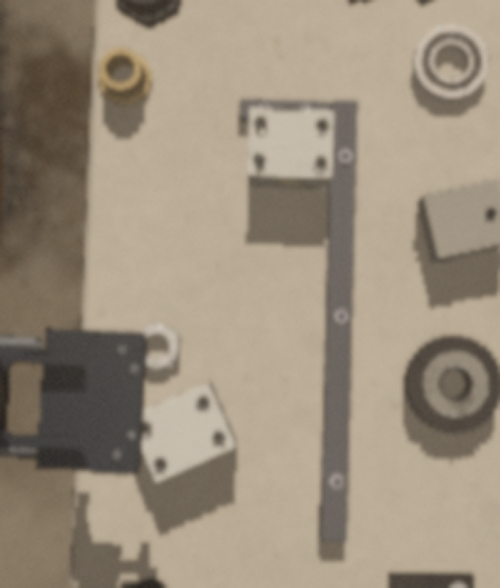

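The far clamp is in the corner, with screws at (260,125), (322,126), (321,163) and (259,162). The nut at (160,347) and the near clamp are undisturbed. I'll measure this numerically.

```bash
cat >> h.py <<'E'
R=np.array([[.9998,-.0172],[.0172,.9998]]);F=np.array([.5679,-.0201]);O=F+R[1]*.009
def meas(im,pts):
    g=cv2.cvtColor(im,cv2.COLOR_RGB2GRAY)
    P=clamp(g,pts);m=R@(P.mean(0)-O);E=(P-P.mean(0))@R.T
    x=(E[0]+E[1]-E[2]-E[3]);y=E[0]+E[3]-E[1]-E[2]
    print('fence xy mm',m*1000,'ang x,y',np.degrees([np.arctan2(x[1],x[0]),np.arctan2(-y[0],y[1])]))
E
python3 - <<'E'
from h import *
im=cv2.imread('pics/full5.png')[:,:,::-1];c=lambda x,y:(210+x/2.5,110+y/2.5)
meas(im,[c(*p) for p in[(260,125),(322,126),(321,163),(259,162)]])
E
python3 -m handwheel '[[-1.7,0,0,0,1],[0,0,4,0,1],[0,0,3,0,1],[0,0,1.1,0,1],[0,0,0,0,1]]'
```

```text
fence xy mm [109.9265  29.8257] ang x,y [0.5097 0.9704]
time_s: 11.8
tcp_pos: [0.4945, 0.1879, 0.0839]
ee_rot: [[1.0, -0.016, -0.001], [-0.016, -1.0, -0.001], [-0.001, 0.001, -1.0]]
wrist_force: [0.0, 0.4, 0.5]
gripper_width: 1.006
```

```bash
python3 -m handwheel '[[0,1,0,0,1],[0,1,0,0,1],[0,1,0,0,1],[0,1,0,0,1],[0,1,0,0,1],[0,1,0,0,1],[0,0.7,0,0,1],[0,0.5,0,0,1],[0,0.4,0,0,1],[0,0,0,0,1]]';python3 -m handwheel '[[0,0.4,0,0,1],[0,0.2,0,0,1],[0,0,0,0,1]]';python3 -m handwheel '[[0,0.2,0,0,1],[0,0,0,0,1]]'
```

```text
time_s: 13.05
tcp_pos: [0.4929, 0.1124, 0.0842]
ee_rot: [[1.0, -0.015, -0.0], [-0.015, -1.0, -0.0], [-0.0, 0.0, -1.0]]
wrist_force: [2.0, 2.6, 3.2]
gripper_width: 1.0
time_s: 13.42
tcp_pos: [0.4926, 0.1063, 0.0841]
ee_rot: [[1.0, -0.015, -0.001], [-0.015, -1.0, -0.0], [-0.001, 0.0, -1.0]]
wrist_force: [2.0, 3.3, 2.2]
gripper_width: 0.999
time_s: 13.68
tcp_pos: [0.4926, 0.1044, 0.0841]
ee_rot: [[1.0, -0.015, -0.001], [-0.015, -1.0, -0.0], [-0.001, 0.0, -1.0]]
wrist_force: [2.0, 2.7, 2.3]
gripper_width: 1.002
```

```bash
python3 -m handwheel '[[0,0.2,0,0,1],[0,0,0,0,1]]';python3 -m handwheel '[[0,0.2,0,0,1],[0,0,0,0,1]]';python3 -m handwheel '[[0,0.2,0,0,1],[0,0,0,0,1]]'
```

```text
time_s: 13.92
tcp_pos: [0.4925, 0.1023, 0.0841]
ee_rot: [[1.0, -0.015, -0.001], [-0.015, -1.0, -0.0], [-0.001, 0.0, -1.0]]
wrist_force: [2.0, 1.8, 1.8]
gripper_width: 0.997
time_s: 14.18
tcp_pos: [0.493, 0.1016, 0.0845]
ee_rot: [[1.0, -0.015, 0.001], [-0.015, -1.0, 0.002], [0.001, -0.002, -1.0]]
wrist_force: [0.7, 8.0, 3.2]
gripper_width: 1.001
time_s: 14.42
tcp_pos: [0.4941, 0.1009, 0.0853]
ee_rot: [[1.0, -0.015, 0.005], [-0.015, -1.0, 0.004], [0.005, -0.004, -1.0]]
wrist_force: [-1.1, 11.9, 6.7]
gripper_width: 1.001
```

```bash
python3 -m handwheel '[[0,-1,0,0,1],[0,-1,0,0,1],[0,0,-4,0,1],[0,0,-4,0,1],[0,-5,0,0,1],[0,-5,0,0,1],[0,-5,0,0,1],[0,0,0,0,1]]'
python3 - <<'E'
from h import *
a=cams.capture('top');cv2.imwrite('pics/full6.png',a[:,:,::-1])
crop(a,210,110,410,345,2.5,"pics/t6.png")
E
```

```text
time_s: 15.42
tcp_pos: [0.4946, 0.271, 0.1632]
ee_rot: [[1.0, -0.011, -0.001], [-0.011, -1.0, -0.001], [-0.001, 0.001, -1.0]]
wrist_force: [-0.0, -0.3, -1.2]
gripper_width: 1.004
```

View pics/t6.png

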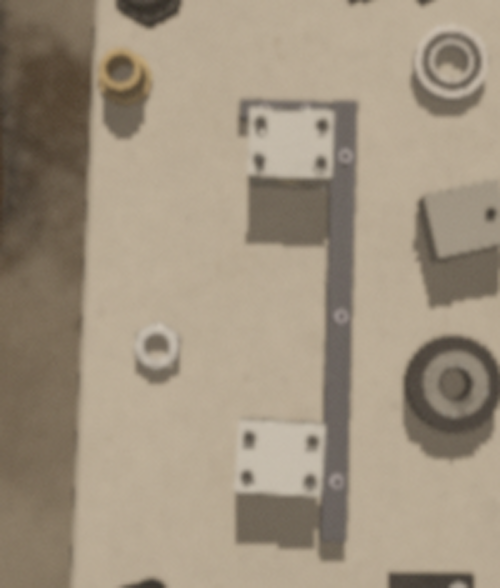

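Both clamps are on the bar, and the near one's screws are at (249,440), (312,443), (310,482) and (248,478). The bystanders haven't moved.

Run:
```python
from h import *
im=cv2.imread('pics/full6.png')[:,:,::-1];c=lambda x,y:(210+x/2.5,110+y/2.5)
meas(im,[c(*p) for p in[(249,440),(312,443),(310,482),(248,478)]])
meas(im,[c(*p) for p in[(260,125),(322,126),(321,163),(259,162)]])
# clamp tops: bright mask -> minAreaRect corners on z=.05
hsv=cv2.cvtColor(im,cv2.COLOR_RGB2HSV)
for x,y,w,h in[(306,148,44,38),(302,275,44,38)]:
    g=cv2.cvtColor(im,cv2.COLOR_RGB2GRAY)
    m=np.zeros(g.shape,np.uint8);m[y:y+h,x:x+w]=((hsv[y:y+h,x:x+w,1]<44)&(g[y:y+h,x:x+w]>150))*255
    m=cv2.morphologyEx(m,cv2.MORPH_CLOSE,np.ones((7,7)))
    C=max(cv2.findContours(m,0,cv2.CHAIN_APPROX_NONE)[0],key=cv2.contourArea)[:,0]
    W=np.array([(R@(ray('top',p,.05)[:2]-O))*1000 for p in C],np.float32)
    print('top rect',cv2.minAreaRect(W))
g=cv2.cvtColor(im,cv2.COLOR_RGB2GRAY)
S=np.array([R@(ray('top',cen(g,*c(*p),1,3),.023)[:2]-O)*1000 for p in[(336,481),(341,316),(345,156)]]);print(S)
```

```text
fence xy mm [-95.9008  28.0017] ang x,y [-0.7055 -1.0938]
fence xy mm [109.9032  29.8466] ang x,y [0.4756 0.9996]
top rect ((111.57875061035156, 30.329437255859375), (56.343021392822266, 46.48830032348633), 89.613037109375)
top rect ((-94.44237518310547, 28.31368637084961), (56.92559051513672, 46.913448333740234), 88.59716796875)
[[-109.4643   -9.3729]
 [  -0.3945   -8.2702]
 [ 110.3113   -9.4475]]
```

Near clamp is seated. The far clamp reads about 2 mm off the face, near the tolerance limit, so I'll press it gently against the face again.

```bash
python3 -m handwheel '[[4.6,3.6,0,0,1],[4.6,3.6,0,0,1],[4.6,3.6,0,0,1],[4.6,3.6,0,0,1],[0,0,4,0,1],[0,0,3,0,1],[0,0,0.9,0,1],[0,0,0,0,1]]'
```

```text
time_s: 16.48
tcp_pos: [0.6767, 0.1211, 0.0849]
ee_rot: [[1.0, -0.015, -0.001], [-0.015, -1.0, -0.001], [-0.001, 0.001, -1.0]]
wrist_force: [0.0, -0.4, 0.9]
gripper_width: 1.0
```

```bash
python3 -m handwheel '[[0,0.8,0,0,1],[0,0.6,0,0,1],[0,0.2,0,0,1],[0,0,0,0,1]]';python3 -m handwheel '[[0,0.2,0,0,1],[0,0,0,0,1]]';python3 -m handwheel '[[0,0.2,0,0,1],[0,0,0,0,1]]'
```

```text
time_s: 16.98
tcp_pos: [0.6769, 0.1057, 0.0857]
ee_rot: [[1.0, -0.015, 0.001], [-0.015, -1.0, 0.0], [0.001, -0.0, -1.0]]
wrist_force: [-0.1, 0.3, 0.4]
gripper_width: 1.001
time_s: 17.23
tcp_pos: [0.6768, 0.1039, 0.0852]
ee_rot: [[1.0, -0.015, -0.0], [-0.015, -1.0, -0.0], [-0.0, 0.0, -1.0]]
wrist_force: [0.3, -0.3, -0.5]
gripper_width: 0.999
time_s: 17.48
tcp_pos: [0.6768, 0.1018, 0.0852]
ee_rot: [[1.0, -0.015, -0.0], [-0.015, -1.0, -0.0], [-0.0, 0.0, -1.0]]
wrist_force: [0.7, -0.3, -0.3]
gripper_width: 1.001
```

```bash
python3 -m handwheel '[[0,0.2,0,0,1],[0,0,0,0,1]]';python3 -m handwheel '[[0,0.2,0,0,1],[0,0,0,0,1]]';python3 -m handwheel '[[0,0.1,0,0,1],[0,0,0,0,1]]'
```

```text
time_s: 17.73
tcp_pos: [0.6768, 0.101, 0.0856]
ee_rot: [[1.0, -0.015, 0.001], [-0.015, -1.0, 0.001], [0.001, -0.001, -1.0]]
wrist_force: [-0.7, 4.6, 0.6]
gripper_width: 0.997
time_s: 17.98
tcp_pos: [0.6769, 0.1004, 0.0862]
ee_rot: [[1.0, -0.014, 0.002], [-0.014, -1.0, 0.003], [0.002, -0.003, -1.0]]
wrist_force: [-2.5, 9.8, 3.9]
gripper_width: 0.998
time_s: 18.23
tcp_pos: [0.6769, 0.1002, 0.0865]
ee_rot: [[1.0, -0.014, 0.002], [-0.014, -1.0, 0.004], [0.002, -0.004, -1.0]]
wrist_force: [-4.2, 11.6, 4.5]
gripper_width: 1.0
```

Contact is firm where it was expected. I'll retreat, then check against line-fitted bar edges, which are better than the screws.

```bash
python3 -m handwheel '[[0,-1,0,0,1],[0,-1,0,0,1],[0,0,-4,0,1],[0,0,-4,0,1],[0,-5,0,0,1],[0,-5,0,0,1],[0,-5,0,0,1],[0,0,0,0,1]]'
python3 - <<'E'
from h import *
im=np.mean([cams.capture('top') for _ in range(3)],0).astype(np.uint8);cv2.imwrite('pics/full7.png',im[:,:,::-1])
c=lambda x,y:(210+x/2.5,110+y/2.5)
near=[c(*p) for p in[(249,440),(312,443),(310,482),(248,478)]];far=[c(*p) for p in[(260,125),(322,126),(321,163),(259,162)]]
meas(im,near);meas(im,far)
g=cv2.cvtColor(im,cv2.COLOR_RGB2GRAY).astype(float)
def edge(prof,lo,sign): # subpixel: gradient centroid
    d=np.clip(sign*np.diff(prof),0,None);k=int(d.argmax());s=slice(max(k-2,0),k+3);return lo+.5+(d[s]*np.arange(len(d))[s]).sum()/d[s].sum()
def fit(L,nm):
    L=np.array(L);p=np.polyfit(L[:,0],L[:,1],1);r=L[:,1]-np.polyval(p,L[:,0]);k=abs(r)<1.5e-3;p=np.polyfit(L[k,0],L[k,1],1);print(nm,'deg',np.degrees(np.arctan(p[0])),'y at x=.47,.57,.68',np.polyval(p,[.472,.57,.677])*1000,'rms',r[k].std()*1000,k.sum());return p
rt=[];
for v in range(158,322):
    u0=345;rt.append(ray('top',(edge(g[v,u0:u0+14],u0,1),v),.02)[:2])
fit(rt,'bar right edge')
lf=[]
for v in range(190,275): lf.append(ray('top',(edge(g[v,332:347],332,-1),v),.02)[:2])
fit(lf,'bar left edge as z=.02')
for nm,pts in(('near',near),('far',far)):
    q=np.mean(pts,0);L=[]
    for v in range(int(q[1])-10,int(q[1])+11): L.append(ray('top',(edge(g[v,int(q[0])-26:int(q[0])-8],int(q[0])-26,1),v),.05)[:2])
    fit(L,nm+' left top edge')
    L=[]
    for v in range(int(q[1])-10,int(q[1])+11): L.append(ray('top',(edge(g[v,int(q[0])+9:int(q[0])+24],int(q[0])+9,-1),v),.05)[:2])
    fit(L,nm+' right top edge')
E
```

```text
time_s: 19.23
tcp_pos: [0.6788, 0.2703, 0.1644]
ee_rot: [[1.0, -0.011, -0.0], [-0.011, -1.0, -0.0], [-0.0, 0.0, -1.0]]
wrist_force: [-0.8, 0.0, -0.2]
gripper_width: 1.005
fence xy mm [-95.855   27.9977] ang x,y [-0.7188 -0.9945]
fence xy mm [109.6302  30.2466] ang x,y [0.4375 1.6149]
bar right edge deg -0.17117897580187502 y at x=.47,.57,.68 [-28.1842 -28.477  -28.7967] rms 0.27117266627978087 164
bar left edge as z=.02 deg 0.03789692718140444 y at x=.47,.57,.68 [-9.836  -9.7712 -9.7004] rms 0.5445842625466217 85Traceback (most recent call last):
  File "<stdin>", line 21, in <module>
  File "<stdin>", line 10, in fit
    raise TypeError("expected non-empty vector for x")
TypeError: expected non-empty vector for x
```

The line fit puts the bar at about -0.2° in world, which agrees with the finger contacts; the screw-based axis was off by 0.8°. Against that axis the near clamp is about 1.5° off. I pressed it 20 mm from its centre, so I'll press it again at the centre with the yaw corrected.

```bash
python3 -m handwheel '[[0,0,0,-0.6,1],[-4.1,3,0,0,1],[-4.1,3,0,0,1],[-4.1,3,0,0,1],[-4.1,3,0,0,1],[-4.1,3,0,0,1],[0,0,4,0,1],[0,0,3,0,1],[0,0,0.9,0,1],[0,0,0,0,1]]'
```

```text
time_s: 20.62
tcp_pos: [0.4738, 0.1174, 0.0863]
ee_rot: [[1.0, -0.005, -0.0], [-0.005, -1.0, -0.0], [-0.0, 0.0, -1.0]]
wrist_force: [0.1, 0.1, 0.8]
gripper_width: 1.001
```

```bash
python3 -m handwheel '[[0,0.6,0,0,1],[0,0.5,0,0,1],[0,0.3,0,0,1],[0,0,0,0,1]]';python3 -m handwheel '[[0,0.2,0,0,1],[0,0,0,0,1]]';python3 -m handwheel '[[0,0.2,0,0,1],[0,0,0,0,1]]'
```

```text
time_s: 21.12
tcp_pos: [0.4736, 0.1035, 0.0865]
ee_rot: [[1.0, -0.005, 0.0], [-0.005, -1.0, 0.0], [0.0, -0.0, -1.0]]
wrist_force: [-0.5, 0.3, 0.3]
gripper_width: 1.0
time_s: 21.38
tcp_pos: [0.4738, 0.1024, 0.0865]
ee_rot: [[1.0, -0.004, 0.001], [-0.004, -1.0, 0.001], [0.001, -0.001, -1.0]]
wrist_force: [-1.5, 4.0, 0.7]
gripper_width: 0.998
time_s: 21.62
tcp_pos: [0.4742, 0.1017, 0.087]
ee_rot: [[1.0, -0.005, 0.003], [-0.005, -1.0, 0.003], [0.003, -0.003, -1.0]]
wrist_force: [-4.8, 11.2, 4.6]
gripper_width: 0.994
```

```bash
python3 -m handwheel '[[0,-1,0,0,1],[0,-1,0,0,1],[0,0,-4,0,1],[0,0,-4,0,1],[0,-5,0,0,1],[0,-5,0,0,1],[0,-5,0,0,1],[0,0,0,0,1]]'
python3 - <<'E'
from h import *
import h
im=np.mean([cams.capture('top') for _ in range(3)],0).astype(np.uint8)
a=np.radians(-.2);h.R=np.array([[np.cos(a),np.sin(a)],[-np.sin(a),np.cos(a)]]);h.O=np.array([.5665,-.0105])
c=lambda x,y:(210+x/2.5,110+y/2.5)
for p in([(249,440),(312,443),(310,482),(248,478)],[(260,125),(322,126),(321,163),(259,162)]): h.meas(im,[c(*q) for q in p])
b=cv2.imread('pics/top0.png')[:,:,::-1]
for nm,(x,y,w,hh) in dict(nut=(262,237,24,26),bush=(246,124,28,30),block=(374,180,42,38),bearing=(374,118,34,38),pulley=(368,240,48,50)).items():
    t=b[y:y+hh,x:x+w];s=im[y-6:y+hh+6,x-6:x+w+6]
    m=cv2.matchTemplate(np.ascontiguousarray(s),np.ascontiguousarray(t),cv2.TM_CCOEFF_NORMED);print(nm,'shift px',np.array(cv2.minMaxLoc(m)[3])-6,m.max())
crop(im,210,110,410,345,2.5,"pics/t8.png")
E
```

```text
time_s: 22.62
tcp_pos: [0.4743, 0.2728, 0.1659]
ee_rot: [[1.0, -0.0, 0.001], [-0.0, -1.0, 0.0], [0.001, -0.0, -1.0]]
wrist_force: [0.1, 0.3, -0.8]
gripper_width: 0.998
fence xy mm [-93.8294  28.6302] ang x,y [-1.3713 -2.3343]
fence xy mm [111.5857  28.1416] ang x,y [-0.3625  0.8454]
nut shift px [0 0] 0.7106121
bush shift px [0 0] 0.9994545
block shift px [0 0] 0.99918026
bearing shift px [0 0] 0.9993728
pulley shift px [0 0] 0.9994962
```

View pics/t8.png

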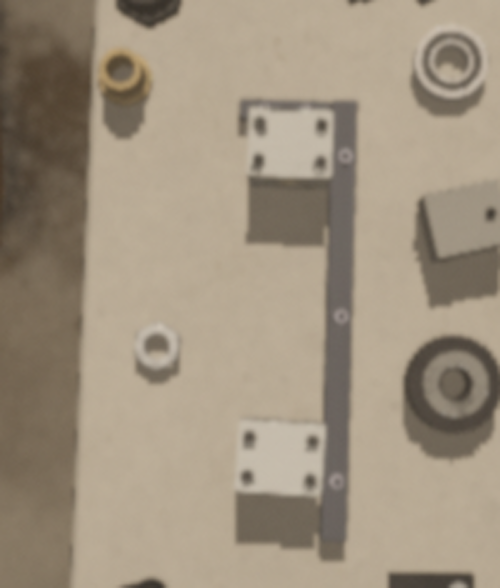

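The picture shows both clamps on the bar, with the nut and other bystanders in place. The screw-based near angle reads 1.4–2.3° off. Before handing in I'll check it with fitted clamp edges.

Run:
```python
from h import *
im=np.mean([cams.capture('top') for _ in range(3)],0)
g=im.mean(2)
def sub(prof,sign):
    d=np.clip(sign*np.diff(prof),0,None);k=int(d.argmax());a=max(k-2,0);w=d[a:k+3];return .5+(w*np.arange(a,a+len(w))).sum()/w.sum()
def fit(nm,P,z):
    W=np.array([ray('top',p,z)[:2] for p in P]);v=cv2.fitLine(W.astype(np.float32)*1000,cv2.DIST_HUBER,0,.01,.01).ravel()
    t=np.degrees(np.arctan2(v[1],v[0]));print(nm,'deg',(t+45)%90-45,'at',v[2:])
# pixel boxes: near clamp top cols 305-340 rows 278-308; far cols 310-343, rows 153-181
fit('near right',[(332+sub(g[v,332:345],-1),v) for v in range(283,304)],.05)
fit('far right',[(336+sub(g[v,336:349],-1),v) for v in range(158,178)],.05)
fit('near front',[(u,300+sub(g[300:315,u],-1)) for u in range(308,335)],.05)
fit('far front',[(u,174+sub(g[174:190,u],-1)) for u in range(313,339)],.05)
fit('bar right',[(345+sub(g[v,345:359],1),v) for v in range(158,322)],.02)
fit('bar left mid',[(334+sub(g[v,334:347],-1),v) for v in range(210,272)],.02)
```

```text
near right deg -2.446968 at [469.1525  -9.9936]
far right deg 4.663864 at [676.2841 -11.0051]
near front deg -1.8390961 at [450.4845  23.0756]
far front deg -0.26634216 at [656.2864  19.4372]
bar right deg -0.15480423 at [570.3054 -28.4641]
bar left mid deg -0.14619064 at [551.6021  -9.7552]
```

Fitted edges suggest the near clamp's robot-side end may be about 2° open, so I'll press that end. It also works as a touch measurement.

```bash
python3 -m handwheel '[[-1.4,5,0,0,1],[0,5,0,0,1],[0,5,0,0,1],[0,0,4,0,1],[0,0,3,0,1],[0,0,0.9,0,1],[0,0,0,0,1]]';python3 -m handwheel '[[0,0.6,0,0,1],[0,0.5,0,0,1],[0,0.3,0,0,1],[0,0,0,0,1]]'
```

```text
time_s: 23.8
tcp_pos: [0.4597, 0.1195, 0.0873]
ee_rot: [[1.0, -0.005, -0.0], [-0.005, -1.0, -0.001], [-0.0, 0.001, -1.0]]
wrist_force: [0.1, -0.4, -0.1]
gripper_width: 0.996
time_s: 24.3
tcp_pos: [0.4596, 0.1056, 0.0876]
ee_rot: [[1.0, -0.005, 0.001], [-0.005, -1.0, 0.0], [0.001, -0.0, -1.0]]
wrist_force: [-0.5, -0.3, -0.5]
gripper_width: 1.001
```

```bash
for i in 1 2; do python3 -m handwheel '[[0,0.1,0,0,1],[0,0,0,0,1]]' | grep -E "tcp|wrist"; done; python3 -m handwheel '[[0,0.1,0,0,1],[0,0,0,0,1]]' | grep -E "tcp|wrist";python3 -m handwheel '[[0,0.1,0,0,1],[0,0,0,0,1]]' | grep -E "tcp|wrist";python3 -m handwheel '[[0,0.1,0,0,1],[0,0,0,0,1]]' | grep -E "tcp|wrist"
```

```text
tcp_pos: [0.4595, 0.1049, 0.0873]
wrist_force: [0.5, -1.2, -0.0]
tcp_pos: [0.4595, 0.1038, 0.0872]
wrist_force: [0.4, 0.8, -0.2]
tcp_pos: [0.4595, 0.103, 0.0872]
wrist_force: [-0.3, 2.1, 0.2]
tcp_pos: [0.4594, 0.1023, 0.0874]
wrist_force: [-2.7, 4.1, 1.7]
tcp_pos: [0.4594, 0.1019, 0.0876]
wrist_force: [-4.8, 7.4, 3.5]
```

```bash
python3 -m handwheel '[[0,0.1,0,0,1],[0,0,0,0,1]]' | grep -E "tcp|wrist"; python3 -m handwheel '[[0,-1,0,0,1],[0,-1,0,0,1],[0,0,-4,0,1],[0,0,-4,0,1],[0,-5,0,0,1],[0,-5,0,0,1],[0,-5,0,0,1],[0,0,0,0,1]]'
python3 - <<'E'
from h import *
import h
im=np.mean([cams.capture('top') for _ in range(3)],0);g=im.mean(2)
def sub(prof,sign):
    d=np.clip(sign*np.diff(prof),0,None);k=int(d.argmax());a=max(k-2,0);w=d[a:k+3];return .5+(w*np.arange(a,a+len(w))).sum()/w.sum()
def fit(nm,P,z):
    W=np.array([ray('top',p,z)[:2] for p in P]);v=cv2.fitLine(W.astype(np.float32)*1000,cv2.DIST_HUBER,0,.01,.01).ravel()
    t=np.degrees(np.arctan2(v[1],v[0]));print(nm,'deg',(t+45)%90-45,'at',v[2:])
fit('near right',[(332+sub(g[v,332:345],-1),v) for v in range(283,304)],.05)
fit('near front',[(u,300+sub(g[300:315,u],-1)) for u in range(308,335)],.05)
fit('far front',[(u,174+sub(g[174:190,u],-1)) for u in range(313,339)],.05)
a=np.radians(-.2);h.R=np.array([[np.cos(a),np.sin(a)],[-np.sin(a),np.cos(a)]]);h.O=np.array([.5665,-.0105])
c=lambda x,y:(210+x/2.5,110+y/2.5)
for p in([(249,440),(312,443),(310,482),(248,478)],[(260,125),(322,126),(321,163),(259,162)]): h.meas(im.astype(np.uint8),[c(*q) for q in p])
E
```

```text
tcp_pos: [0.4594, 0.1015, 0.0878]
wrist_force: [-6.6, 11.9, 5.4]
time_s: 26.8
tcp_pos: [0.4605, 0.273, 0.1671]
ee_rot: [[1.0, -0.0, 0.001], [-0.0, -1.0, 0.0], [0.001, -0.0, -1.0]]
wrist_force: [-0.2, -0.1, 0.1]
gripper_width: 1.0
near right deg -5.9586945 at [474.8628  -9.7907]
near front deg -1.9059906 at [449.9446  14.0506]
far front deg -0.07417297 at [656.2585  19.4365]
fence xy mm [-93.8805  28.262 ] ang x,y [-1.2021 -1.7001]
fence xy mm [111.5865  28.1753] ang x,y [-0.2253  0.8024]
```

Near clamp is within tolerance. One more check: pushing the far clamp toward the stop again, now that it's squared, to confirm it was touching the stop and not wedged.

```bash
python3 -m handwheel '[[3.4,5,0,0,0.17],[3.4,5,0,0,0.17],[3.4,5,0,0,0.17],[3.4,5,0,0,0.17],[3.4,5,0,0,0.17],[0,0,0,0,0.17],[0,0,0,0,0.17],[0,0,0,0,0.17],[0,0,0,0,0.17]]'
```

```text
time_s: 28.08
tcp_pos: [0.6286, 0.0202, 0.1675]
ee_rot: [[1.0, -0.003, 0.0], [-0.003, -1.0, 0.0], [0.0, -0.0, -1.0]]
wrist_force: [-0.4, 0.7, 0.1]
gripper_width: 0.179
```

```bash
python3 -m handwheel '[[0,0,3,0,0.17],[0,0,3,0,0.17],[0,0,2.1,0,0.17],[0.6,0,0,0,0.17],[0.5,0,0,0,0.17],[0.3,0,0,0,0.17],[0,0,0,0,0.17]]' | grep -E "tcp|wrist";for i in 1; do python3 -m handwheel '[[0.1,0,0,0,0.17],[0,0,0,0,0.17]]' | grep -E "tcp|wrist"; python3 -m handwheel '[[0.1,0,0,0,0.17],[0,0,0,0,0.17]]' | grep -E "tcp|wrist"; python3 -m handwheel '[[0.1,0,0,0,0.17],[0,0,0,0,0.17]]' | grep -E "tcp|wrist"; done
```

```text
tcp_pos: [0.6437, 0.0191, 0.0871]
wrist_force: [-0.3, -0.4, 0.7]
tcp_pos: [0.6442, 0.0189, 0.0865]
wrist_force: [0.8, 0.2, -0.5]
tcp_pos: [0.6446, 0.0189, 0.0862]
wrist_force: [-2.0, 0.7, 1.5]
tcp_pos: [0.6447, 0.0189, 0.0862]
wrist_force: [-5.4, 0.9, 3.6]
```

```bash
python3 -m handwheel '[[0.2,0,0,0,0.17],[0.2,0,0,0,0.17],[0,0,0,0,0.17]]' | grep -E "tcp|wrist"; python3 -m handwheel '[[-1,0,0,0,0.17],[-1,0,0,0,0.17],[0,0,-4,0,0.17],[0,0,-4,0,0.17],[-1,-5,0,0,0.17],[-1,-5,0,0,0.17],[-1,-5,0,0,0.17],[0,-5,0,0,0.17],[0,0,0,0,0.17]]' | grep -E "time|tcp|wrist"
python3 - <<'E'
from h import *
import h
im=np.mean([cams.capture('top') for _ in range(3)],0).astype(np.uint8)
a=np.radians(-.2);h.R=np.array([[np.cos(a),np.sin(a)],[-np.sin(a),np.cos(a)]]);h.O=np.array([.5665,-.0105])
c=lambda x,y:(210+x/2.5,110+y/2.5)
for p in([(249,440),(312,443),(310,482),(248,478)],[(260,125),(322,126),(321,163),(259,162)]): h.meas(im,[c(*q) for q in p])
crop(im,210,110,410,345,2.5,"pics/t9.png")
b=cv2.imread('pics/top0.png')[:,:,::-1];t=np.ascontiguousarray(b[239:257,264:283])
m=cv2.matchTemplate(np.ascontiguousarray(im[231:265,256:291]),t,cv2.TM_CCOEFF_NORMED);print('nut',np.array(cv2.minMaxLoc(m)[3])-8,m.max())
E
```

```text
tcp_pos: [0.6452, 0.0187, 0.0858]
wrist_force: [-13.8, 2.7, 9.5]
time_s: 31.2
tcp_pos: [0.601, 0.2226, 0.1662]
wrist_force: [0.8, -0.2, 0.4]
fence xy mm [-93.8951  28.2891] ang x,y [-1.1012 -1.6576]
fence xy mm [111.714   28.1064] ang x,y [-0.2244  0.8433]
nut [0 0] 0.8330826
```

View pics/t9.png

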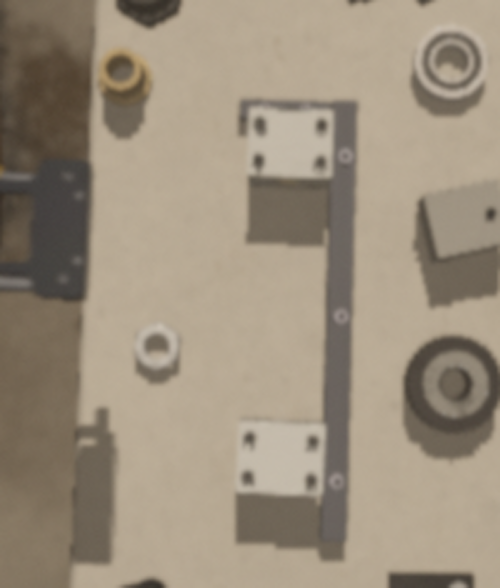

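The picture shows both clamps seated, with the far one at about (290,144) and the near one at about (280,460). The gripper is well clear on the left, and the nut is still at (157,347).

```bash
python3 -c "
from station import job
print(job.finish_job())"
```

```text
the job is handed in; nothing more can be done
None
```

I pushed both clamps flat against the fence's face with the fingers, pushed the far one up to the end stop, and handed the job in at about 31 s. No verdict was reported.

| Last check (camera, fence frame) | Far clamp | Near clamp |
|---|---|---|
| x | 111.7 mm (allowed 110 to 116) | -93.9 mm (allowed -150 to 50) |
| y | 28.1 mm (allowed 25 to 31) | 28.3 mm (allowed 25 to 31) |
| Angle to fence (limit 3.4°) | about -0.2° to +0.8° | about -1.1° to -1.7° |

- **Contact:** the far clamp took a second push toward the stop and met hard contact at the same place as the first. Pushes against the face also met firm contact for both clamps. The highest force component I read was about 14 N.
- **Bystanders:** the bush, block, bearing and pulley showed no shift. The nut also showed none, but shadow made its match weaker (0.83 against 0.999 for the others). The gripper was clear of everything at the end.
- **Measurements that disagreed:**
  - The fence screws gave a bar angle of -1.0°. Edge fits gave -0.15°, and finger contacts agreed, so I used -0.2° for the final figures.
  - I set the fence origin for those figures from the stop's screws, about 1.5 mm off the mid-bar screw. Against the mid-bar screw the far clamp's x read 109.6 to 109.9 mm, just under the limit.
  - One edge fit of the near clamp gave -1.9°, and fits of the clamps' bar-side edges were too noisy to use.
  - The near clamp began turned about 25°, not the stated 17° at most.

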